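# Balance a six-place centrifuge rotor: twins face to face

### The arm

A 6-joint arm with a two-finger parallel gripper is mounted at the origin on a cart in front of the work surface, level with it; the furniture and walls round the work are solid. World frame = base frame: x ahead of the robot, y to its left, z up, the work surface at z = 0. Lengths are in m, angles in degrees, forces in N, time in s.
With the tool pointing down it reaches from about 0.375 to 0.9 m from the base axis. Payload 3.1 kg.
Tool frame: the origin (TCP) lies at the very end of the fingers, on their centre line; the grasp point (between the pads) lies 19 mm behind it; z points along the fingers, y is the line along which they close (so a half turn about z gives the same grasp; the last joint's range is limited). The gripper opens to 87 mm and grips with 3 to 60 N. Pads are 19 mm wide; open, the fingers measure 117 mm over their backs; the gripper's body (75 mm by 190 mm) begins 51 mm behind the grasp point.
Start: joints at [-82.191, 30.224, 82.088, -0, 67.689, -10.227], TCP at [0.194, -0.594, 0.223] pointing down, gripper open.
Joint ranges: [-176.69, 176.69], [-43.24, 126.21], [12.49, 139.97], [-82, 262], [0, 151.66], [-163.58, 163.58]. Speed limits (degrees/s): [159.86, 159.86, 180, 180, 180, 180].

### API

Orientations are given as a 3x3 rotation matrix whose columns are the frame's x, y, z axes.
In Python, from rig import bot gives the robot as it stands.
- The arm moves only by the tool move_arm, never from a script. Its argument "increments" is a list of rows, each an object with "xyz": the shift along the tool's x, y, z in mm, a list of three; "roll": the turn about the tool's z in rad; "grip": the opening in per cent of the stroke, from 0 (shut) to 100 (fully open). A call has 1 to 5 rows; each row shifts and turns the commanded pose from where the row before left it, along the tool's axes as they then stand; what a row does not reach is not made up. A row lasts 1/12 s, in which the tool goes at most 41.7 mm and 7.16 degrees, less where a joint would pass 70% of its speed; a pose out of reach is approached as far as the arm can. A call is refused whole if a number of a shift passes 41.7 or a number of a turn 0.125, either way. A call with a gripper value outside its range is refused whole. The fingers move at their own pace and stop on an object; the grip force is fixed at half the most. Time passes only in rows, so rows that do not move let the fingers close. It gives the time, the measured TCP pose, the force, the opening and the grip force at its end, in the units of the state.
- bot.read_state(): the state, without advancing time (a new reading comes with each control period).
- bot.capture(name): name is "side" or "top"; returns (picture, depth): 400x640x3 uint8, red, green, blue; 400x640 float32, m along the optical axis (not along the pixel's ray), 0 where there is no reading.
- bot.camera_model(name): a dict with "intrinsics" (3x3 intrinsics, pixels), "D" ([k1, k2, p1, p2, k3] as OpenCV has them; the pictures are not rectified), "rvec" (rotation vector, rad) and "tvec" (3), from world to camera coordinates, as OpenCV has them. Camera axes: x right, y down, z forward; pixel columns grow to the right and rows downward; lengths in m; the calibration is good to about 2 mm. A picture is of the moment at which its call begins. camera_model takes no time and is no camera call.
- bot.hand_in(): hands the job in; it is judged then, once.
Trained networks look in the newest picture that a camera, given by its name, has taken for a name from the list of things; names that differ only in an ending like _2 or _b are one class to them, and where a whole thing is asked for, a point or a joint stands for the part that bears it (a point fixed in the world has none). Each returns a list of dicts, best first, with "conf" (0 to 1); they miss things now and then, are a little off and sometimes report something else, mostly with a low value. They report only what shows in the picture. A call takes as long as a camera call.
- bot.spot_in(label, camera): "at" ([x, y, z] in m, in the coordinates of the camera as it stood for that picture, good to about 4 mm: the middle of the surface that is visible of it).
- bot.trace(label, camera): "mask" (400x640 bool, what is visible of it).
The state is a dict: "time_s": time; "joint_positions": joint angles; "qvel": joint speeds; "tau": joint torques, N m; "position": TCP position; "tcp_rot": TCP orientation; "force": force on the tool from outside, world axes, zero at the start; "moment": the same for the moment, N m; "opening": opening from 0.0 (shut) to 1.0 (fully open); "grasp_force": force on a finger pad.
Only numpy, scipy, OpenCV 4.12 (cv2) and the standard library are available. Lean on these libraries where they do the work, as an engineer would, in place of code of your own. Each camera call takes 0.05 s, during which the arm holds its last target. There are 200 camera calls.

### The job

This centrifuge rotor was loaded wrongly and would run out of balance: no tube has its twin straight across from it. Rearrange the tubes so that all six sit upright and fully down in the rotor's cups, each straight across from the tube with the same kind of cap (wide flat, slim, or hexagonal); the empty rack beside it is there to park a tube while you make room. Do not let a tube tip over, and do not disturb the small beaker and the conical flask standing nearby.

Things in the scene. Friction and masses are not known exactly. Their poses are not given: they have to be found in the camera images.
- flat_tube_1: sealed sample tube of the WIDE FLAT CAP kind (two alike, interchangeable): clear body 28 mm across, white round cap 44 mm across from 96 to 114 mm height, 114 mm tall in all, 85 g. Origin: centre of the underside; z points up the tube. The lowest 18 mm taper to a 15 mm foot, which finds its way into a cup; lift it by the cap.
- flat_tube_2: sealed sample tube of the WIDE FLAT CAP kind (two alike, interchangeable): clear body 28 mm across, white round cap 44 mm across from 96 to 114 mm height, 114 mm tall in all, 85 g. Origin: centre of the underside; z points up the tube. The lowest 18 mm taper to a 15 mm foot, which finds its way into a cup; lift it by the cap.
- hex_tube_1: sealed sample tube of the HEXAGONAL CAP kind (two alike, interchangeable): clear body 28 mm across, white six-sided cap 29 mm across flats (33 mm across corners) from 90 to 110 mm height, 110 mm tall in all, 75 g; one pair of flats faces +y and -y of the body. Origin: centre of the underside; z points up the tube. The lowest 18 mm taper to a 15 mm foot, which finds its way into a cup; lift it by the cap.
- hex_tube_2: sealed sample tube of the HEXAGONAL CAP kind (two alike, interchangeable): clear body 28 mm across, white six-sided cap 29 mm across flats (33 mm across corners) from 90 to 110 mm height, 110 mm tall in all, 75 g; one pair of flats faces +y and -y of the body. Origin: centre of the underside; z points up the tube. The lowest 18 mm taper to a 15 mm foot, which finds its way into a cup; lift it by the cap.
- slim_tube_1: sealed sample tube of the SLIM CAP kind (two alike, interchangeable): clear body 28 mm across, narrowing above 76 mm to a neck and a slim white round cap 18 mm across from 94 to 118 mm height, 118 mm tall in all, 65 g. Origin: centre of the underside; z points up the tube. The lowest 18 mm taper to a 15 mm foot, which finds its way into a cup; lift it by the cap.
- slim_tube_2: sealed sample tube of the SLIM CAP kind (two alike, interchangeable): clear body 28 mm across, narrowing above 76 mm to a neck and a slim white round cap 18 mm across from 94 to 118 mm height, 118 mm tall in all, 65 g. Origin: centre of the underside; z points up the tube. The lowest 18 mm taper to a 15 mm foot, which finds its way into a cup; lift it by the cap.
- rotor: dark metal centrifuge rotor, 215 mm across, fixed on a grey stand. Origin: on the bench under its centre. Six equal round cups at 80 mm from the centre, at 0, 60, .. 300 degrees from its own x axis; straight across means 160 mm apart. Cup: 34 mm inside, flared mouth 47 mm wide at height 78 mm, floor at height 20 mm (origin of a seated tube). Centre nut 88 mm high. All cups hold a tube at the start.
- tube_rack: white plastic block rack, fixed, 62 x 150 mm, 56 mm high, empty at the start. Origin: centre of its underside; y along its length. Two round holes 34 mm wide at y = -40 and +40 mm, their floor at height 8 mm (a tube parked there has its origin at height 8 mm).
- small_beaker: bystander: empty glass beaker, 53 mm across, 68 mm high, upright. Origin: centre of its underside.
- conical_flask: bystander: glass conical flask, 82 mm across its foot, 128 mm high, upright. Origin: centre of its underside.

How it is judged (in metres and radians):
At the end, for the whole second after the job is handed in: All six tubes stand in the rotor's cups (horizontally 71 to 89 mm from its centre, underside 15 to 26 mm above the bench, less than 0.15 rad from upright), both tubes of each kind lie straight across from each other (149 to 171 mm apart), all are still (horizontal distance between flat_tube_1 and rotor between 0.071 and 0.089 m and z of flat_tube_1 in the frame of rotor between 0.015 and 0.026 m and angle between each of flat_tube_1, slim_tube_1, slim_tube_2, hex_tube_1, hex_tube_2, flat_tube_2's own z axis and vertical below 0.15 rad and linear speed of each of flat_tube_1, slim_tube_1, slim_tube_2, hex_tube_1, hex_tube_2, flat_tube_2 below 0.02 m/s and horizontal distance between slim_tube_1 and rotor between 0.071 and 0.089 m and z of slim_tube_1 in the frame of rotor between 0.015 and 0.026 m and horizontal distance between slim_tube_2 and rotor between 0.071 and 0.089 m and z of slim_tube_2 in the frame of rotor between 0.015 and 0.026 m and horizontal distance between hex_tube_1 and rotor between 0.071 and 0.089 m and z of hex_tube_1 in the frame of rotor between 0.015 and 0.026 m and horizontal distance between hex_tube_2 and rotor between 0.071 and 0.089 m and z of hex_tube_2 in the frame of rotor between 0.015 and 0.026 m and horizontal distance between flat_tube_2 and rotor between 0.071 and 0.089 m and z of flat_tube_2 in the frame of rotor between 0.015 and 0.026 m and horizontal distance between flat_tube_1 and flat_tube_2 between 0.149 and 0.171 m and horizontal distance between slim_tube_1 and slim_tube_2 between 0.149 and 0.171 m and horizontal distance between hex_tube_1 and hex_tube_2 between 0.149 and 0.171 m); the robot touches nothing.
It fails at once if a tube is tipped over (more than 0.7 rad from upright) (angle between any of flat_tube_1, slim_tube_1, slim_tube_2, hex_tube_1, hex_tube_2, flat_tube_2's own z axis and vertical above 0.7 rad).
It fails at once if the small beaker or the conical flask is pushed more than 30 mm or tipped (distance of any of small_beaker, conical_flask from where it was at the start of the episode above 0.03 m or angle between any of small_beaker, conical_flask's own z axis and vertical above 0.4 rad).
It also fails if it takes over 125 s, if anything falls off the work surface, if the arm or the gripper's body presses on something with over 40 N, if the wrist force passes 120 N, or if a joint passes its speed limit or range.

## Working session

There is one attempt and no reset: what is moved stays moved. The work goes in short steps, Python scripts to look and compute and a tool call to move; the robot and the scene stay as the last step left them, time stands still between calls to the robot, and variables do not carry over. Pictures are saved under pics/ and viewed, at most 14 in all, crops included, and the job is handed in when it is done.

Besides the shell and the picture viewer there is one more tool, called after ">>>" by a JSON object that holds its "fn" and its "kwargs", one argument or row to a line. move_arm: Moves the arm, as the interface text tells. Its arguments: {"type":"object","properties":{"increments":{"type":"array"}},"required":["increments"]}

```bash
mkdir -p pics; ls
cat > h.py <<'E'
import numpy as np, cv2
from rig import bot
def cam(n):
    m=bot.camera_model(n); R,_=cv2.Rodrigues(np.array(m["rvec"],float)); return np.array(m["intrinsics"]),np.array(m["D"],float),R,np.array(m["tvec"],float).ravel()
def toworld(n,p):
    K,D,R,t=cam(n); return R.T@(np.array(p)-t)
def pixz(n,uv,z):
    K,D,R,t=cam(n); q=cv2.undistortPoints(np.array([[uv]],float),K,D)[0,0]
    d=R.T@np.array([q[0],q[1],1]); c=-R.T@t; return c+d*(z-c[2])/d[2]
def proj(n,P):
    K,D,R,t=cam(n); return cv2.projectPoints(np.array(P,float).reshape(-1,3),R,t,K,D)[0][:,0]
def save(n,f):
    p,d=bot.capture(n); cv2.imwrite(f"pics/{f}.png",p[:,:,::-1]); return p,d
def cloud(n,d,mask):
    K,D,R,t=cam(n); v,u=np.nonzero(mask&(d>0)); q=cv2.undistortPoints(np.stack([u,v],1).astype(float)[:,None],K,D)[:,0]
    return (np.c_[q,np.ones(len(q))]*d[v,u][:,None]-t)@R
E
python3 - <<'E'
from h import *
for n in("top","side"):
    p,d=save(n,n+"0")
    K,D,R,t=cam(n);print(n,"pos",(-R.T@t).round(3),"axis",R[2].round(2))
    for l in("rotor","tube_rack","flat_tube_1","hex_tube_1","slim_tube_1","small_beaker","conical_flask"):
        for o in bot.spot_in(l,n): print(n,l,round(o["conf"],2),toworld(n,o["at"]).round(3))
s=bot.read_state();print(s["time_s"],s["position"],np.array(s["tcp_rot"]).round(3),s["opening"])
E
```

```text
pics
top pos [ 0.48  -0.044  0.968] axis [ 0.09 -0.   -1.  ]
top rotor 0.87 [ 0.511 -0.175  0.066]
top tube_rack 0.9 [0.543 0.141 0.063]
top flat_tube_1 0.86 [ 0.455 -0.116  0.132]
top flat_tube_1 0.83 [ 0.424 -0.193  0.132]
top flat_tube_1 0.35 [ 0.508 -0.176  0.065]
top hex_tube_1 0.59 [ 0.466 -0.253  0.126]
top hex_tube_1 0.5 [ 0.547 -0.237  0.13 ]
top slim_tube_1 0.61 [ 0.575 -0.167  0.102]
top slim_tube_1 0.53 [ 0.725 -0.048  0.052]
top slim_tube_1 0.51 [ 0.531 -0.104  0.105]
top small_beaker 0.61 [ 0.397 -0.027  0.003]
top conical_flask 0.93 [ 0.729 -0.048  0.053]
side pos [ 0.429 -0.783  0.427] axis [ 0.15  0.88 -0.45]
side rotor 0.59 [ 0.504 -0.21   0.057]
side tube_rack 0.56 [0.529 0.118 0.048]
side tube_rack 0.41 [ 0.727 -0.062  0.06 ]
side flat_tube_1 0.78 [ 0.419 -0.202  0.124]
side flat_tube_1 0.62 [ 0.454 -0.13   0.123]
side hex_tube_1 0.91 [ 0.548 -0.259  0.112]
side hex_tube_1 0.85 [ 0.468 -0.265  0.108]
side slim_tube_1 0.88 [ 0.532 -0.115  0.102]
side slim_tube_1 0.78 [ 0.584 -0.177  0.109]
side conical_flask 0.8 [ 0.726 -0.061  0.062]
0.8 [ 0.19352936 -0.59426778  0.22257319] [[ 0.951  0.31   0.   ]
 [ 0.31  -0.951 -0.   ]
 [ 0.     0.    -1.   ]] 0.9989011530677356
```

View pics/top0.png

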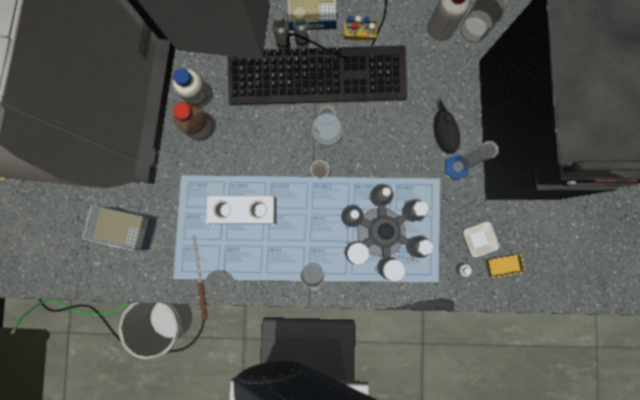

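View pics/side0.png

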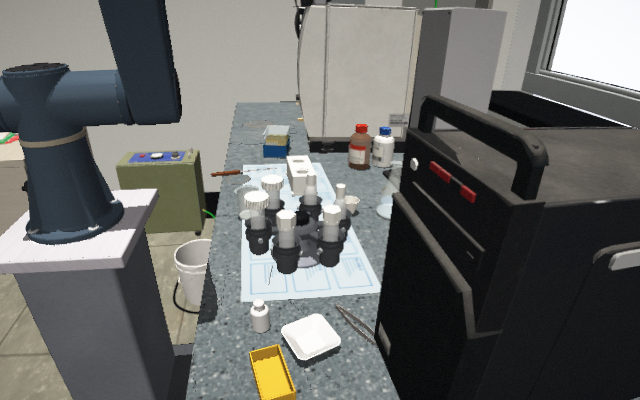

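The top view shows flat caps at (358,253) and (394,269), hex caps at (422,246) and (416,209), slim caps at (382,194) and (351,215). The rack holes are at (223,210) and (258,210), the beaker at (312,272) and the flask at (327,127). Each twin is in the next cup round, so a 3-cycle mends it in 4 moves: slim D→rack, flat B→D, hex F→B, slim rack→F.

Run:
```python
from h import *
from scipy.optimize import least_squares
p,d=save("top","top1")
C=cloud("top",d,np.ones(d.shape,bool))
est=dict(A=(.424,-.193),B=(.455,-.116),C=(.531,-.104),D=(.575,-.167),E=(.547,-.237),F=(.466,-.253))
top=dict(A=.134,B=.134,C=.138,D=.138,E=.130,F=.130)
P=[]
for k,e in est.items():
    m=(np.hypot(*(C[:,:2]-e).T)<.03)&(abs(C[:,2]-top[k])<.008); q=C[m]
    c=(q[:,:2].max(0)+q[:,:2].min(0))/2
    # circle centre from image: mask of trace
    P.append(q[:,:2].mean(0)); print(k,m.sum(),q.mean(0).round(4),c.round(4),np.ptp(q,axis=0).round(3))
P=np.array(P);print("centre",P.mean(0))
a=lambda v:np.c_[v[0]+.08*np.cos(v[2]-np.arange(6)*np.pi/3),v[1]+.08*np.sin(v[2]-np.arange(6)*np.pi/3)]
r=least_squares(lambda v:(a(v)-P).ravel(),[*P.mean(0),np.pi])
print(r.x,np.degrees(r.x[2]));print(a(r.x).round(4));print((P-a(r.x)).round(4))
m=(np.hypot(*(C[:,:2]-[.543,.141]).T)<.12)&(abs(C[:,2]-.056)<.008);q=C[m]
print("rack",m.sum(),q.mean(0),cv2.minAreaRect(q[:,:2].astype(np.float32)))
for uv in((223,210),(258,210)):print(pixz("top",uv,.056))
big=cv2.resize(p[170:290,190:450],None,fx=3,fy=3,interpolation=cv2.INTER_CUBIC)
cv2.imwrite("pics/crop1.png",big[:,:,::-1])
print("beaker",pixz("top",(313,270),.068))
```

```text
A 384 [ 0.4211 -0.1915  0.1337] [ 0.4214 -0.1918] [0.043 0.044 0.01 ]
B 370 [ 0.4525 -0.1179  0.1337] [ 0.4526 -0.1182] [0.044 0.044 0.011]
C 60 [ 0.5314 -0.1082  0.1374] [ 0.5312 -0.108 ] [0.016 0.016 0.01 ]
D 63 [ 0.5797 -0.1723  0.1374] [ 0.5802 -0.1724] [0.017 0.017 0.009]
E 185 [ 0.5484 -0.2456  0.1297] [ 0.5484 -0.2465] [0.029 0.035 0.011]
F 189 [ 0.4691 -0.2552  0.1295] [ 0.4694 -0.2559] [0.031 0.031 0.01 ]
centre [ 0.50036298 -0.18179031]
[ 0.50036298 -0.18179031  3.26277085] 186.94299917895177
[[ 0.4209 -0.1915]
 [ 0.4523 -0.1179]
 [ 0.5317 -0.1082]
 [ 0.5798 -0.1721]
 [ 0.5484 -0.2457]
 [ 0.469  -0.2554]]
[[ 0.0002 -0.    ]
 [ 0.0002 -0.    ]
 [-0.0003 -0.0001]
 [-0.0001 -0.0002]
 [-0.0001  0.0001]
 [ 0.0001  0.0002]]
rack 1530 [0.54115778 0.14162984 0.05539865] ((0.5412411689758301, 0.14197365939617157), (0.060945626348257065, 0.15106754004955292), 1.6888291835784912)
[0.53657039 0.17832456 0.056     ]
[0.53887031 0.10016816 0.056     ]
beaker [ 0.41096648 -0.02684612  0.068     ]
```

View pics/crop1.png

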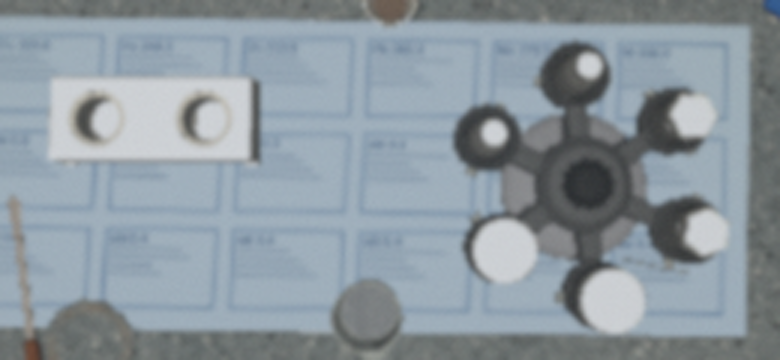

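Six caps fit the 80 mm circle to within 0.3 mm: centre (0.5004, -0.1818), cups A(.421,-.1915), B(.4523,-.1179), C, D(.5798,-.1721), E, F(.469,-.2554). The rack hole is at (0.5424, 0.102). I'm moving above D.

>>> {"fn": "move_arm", "kwargs": {
  "increments": [
    {"xyz": [33.2,-18.8,0],"roll": 0,"grip": 46},
    {"xyz": [33.2,-18.8,0],"roll": 0,"grip": 46},
    {"xyz": [33.2,-18.8,0],"roll": 0,"grip": 46},
    {"xyz": [33.2,-18.8,0],"roll": 0,"grip": 46},
    {"xyz": [33.2,-18.8,0],"roll": 0,"grip": 46}
  ]
}}

```text
time_s: 1.27
position: [0.3231, -0.4522, 0.2227]
tcp_rot: [[0.951, 0.309, 0.0], [0.309, -0.951, -0.0], [0.0, 0.0, -1.0]]
force: [0.3, -1.0, -0.4]
opening: 0.703
grasp_force: 0.0
```

>>> {"fn": "move_arm", "kwargs": {
  "increments": [
    {"xyz": [33.2,-18.8,0],"roll": 0,"grip": 46},
    {"xyz": [33.2,-18.8,0],"roll": 0,"grip": 46},
    {"xyz": [33.2,-18.8,0],"roll": 0,"grip": 46},
    {"xyz": [33.2,-18.8,0],"roll": 0,"grip": 46},
    {"xyz": [33.2,-18.8,0],"roll": 0,"grip": 46}
  ]
}}

```text
time_s: 1.68
position: [0.4521, -0.3112, 0.2228]
tcp_rot: [[0.951, 0.309, 0.0], [0.309, -0.951, -0.0], [0.0, 0.0, -1.0]]
force: [0.4, 0.2, 0.1]
opening: 0.469
grasp_force: 0.0
```

>>> {"fn": "move_arm", "kwargs": {
  "increments": [
    {"xyz": [33.2,-18.8,0],"roll": 0,"grip": 46},
    {"xyz": [33.2,-18.8,0],"roll": 0,"grip": 46},
    {"xyz": [33.2,-18.8,0],"roll": 0,"grip": 46},
    {"xyz": [33.2,-18.8,0],"roll": 0,"grip": 46},
    {"xyz": [33.2,-18.8,0],"roll": 0,"grip": 46}
  ]
}}

```text
time_s: 2.1
position: [0.5809, -0.1703, 0.2228]
tcp_rot: [[0.951, 0.31, 0.0], [0.31, -0.951, -0.0], [0.0, 0.0, -1.0]]
force: [1.2, 0.2, -0.8]
opening: 0.461
grasp_force: 0.0
```

```bash
cat >> h.py <<'E'
def go(x,y,z):
    s=bot.read_state();R=np.array(s["tcp_rot"]);p=np.array(s["position"])
    e=R.T@(np.array([x,y,z])-p);n=int(np.ceil(np.linalg.norm(e)*1e3/40))
    print("t",round(s["time_s"],2),"pos",p.round(4),"yaw",np.degrees(np.arctan2(R[1,0],R[0,0])).round(2),"zz",R[2,2].round(4),"F",np.array(s["force"]).round(1),"op mm",round(s["opening"]*87,1),"gf",s["grasp_force"],"tool mm",(e*1e3).round(1),"n",n,(e*1e3/max(n,1)).round(1))
E
python3 - <<'E'
from h import *
go(.5798,-.1721,.11)
print(np.round(bot.read_state()["joint_positions"],1))
p,d=save("top","top2")
C=cloud("top",d,np.ones(d.shape,bool))
for k,e in dict(E=(.5484,-.2457),F=(.469,-.2554)).items():
    m=(np.hypot(*(C[:,:2]-e).T)<.022)&(abs(C[:,2]-.130)<.006);q=C[m,:2]-C[m,:2].mean(0)
    z=((q[:,0]+1j*q[:,1])**6).mean();print(k,m.sum(),"corner",np.degrees(np.angle(z))/6,"flat normal",np.degrees(np.angle(z))/6+30,abs(z)/.0145**6)
    for a in range(0,60,5):
        n=np.array([np.cos(np.radians(a)),np.sin(np.radians(a))]);print(a,(np.ptp(q@n)*1e3).round(1),end="; ")
E
```

```text
t 2.1 pos [ 0.5809 -0.1703  0.2228] yaw 18.04 zz -1.0 F [ 1.2  0.2 -0.8] op mm 40.1 gf 0.0 tool mm [ -1.6   1.3 112.8] n 3 [-0.5  0.4 37.6]
[-26.9  28.7  85.   -0.   66.3  45.1]
E 179 corner 28.435843169366553 flat normal 58.43584316936655 0.10865578838380589
0 29.1; 5 29.7; 10 30.6; 15 31.3; 20 31.8; 25 32.0; 30 32.0; 35 31.7; 40 31.3; 45 30.6; 50 30.1; 55 29.5; F 0 corner nan flat normal nan nan<stdin>:7: RuntimeWarning: Mean of empty slice.
  ret = um.true_divide(
<stdin>:8: RuntimeWarning: Mean of empty slice.
  ret = ret.dtype.type(ret / rcount)
Traceback (most recent call last):
ValueError: zero-size array to reduction operation maximum which has no identity
```

>>> {"fn": "move_arm", "kwargs": {
  "increments": [
    {"xyz": [-1.6,1.3,20],"roll": 0,"grip": 46},
    {"xyz": [0,0,30],"roll": 0,"grip": 46},
    {"xyz": [0,0,30],"roll": 0,"grip": 46},
    {"xyz": [0,0,25],"roll": 0,"grip": 46},
    {"xyz": [0,0,9.8],"roll": 0,"grip": 46}
  ]
}}

```text
time_s: 2.57
position: [0.5763, -0.1726, 0.1042]
tcp_rot: [[0.951, 0.31, -0.006], [0.31, -0.951, 0.003], [-0.005, -0.005, -1.0]]
force: [-0.4, -0.3, 0.9]
opening: 0.456
grasp_force: 0.0
```

>>> {"fn": "move_arm", "kwargs": {
  "increments": [
    {"xyz": [0,0,0],"roll": 0,"grip": 0},
    {"xyz": [0,0,0],"roll": 0,"grip": 0},
    {"xyz": [0,0,0],"roll": 0,"grip": 0},
    {"xyz": [0,0,0],"roll": 0,"grip": 0},
    {"xyz": [0,0,0],"roll": 0,"grip": 0}
  ]
}}

```text
time_s: 2.98
position: [0.5796, -0.1741, 0.1095]
tcp_rot: [[0.951, 0.309, 0.003], [0.309, -0.951, -0.001], [0.002, 0.002, -1.0]]
force: [-0.3, 1.3, 3.2]
opening: 0.2
grasp_force: 29.8
```

>>> {"fn": "move_arm", "kwargs": {
  "increments": [
    {"xyz": [0,0,-10],"roll": 0,"grip": 0},
    {"xyz": [0,0,-20],"roll": 0,"grip": 0},
    {"xyz": [0,0,-25],"roll": 0,"grip": 0},
    {"xyz": [0,0,-30],"roll": 0,"grip": 0},
    {"xyz": [0,0,-30],"roll": 0,"grip": 0}
  ]
}}

```text
time_s: 3.4
position: [0.5782, -0.1735, 0.2247]
tcp_rot: [[0.951, 0.31, -0.0], [0.31, -0.951, 0.0], [-0.0, -0.0, -1.0]]
force: [0.5, 0.5, -1.5]
opening: 0.196
grasp_force: 29.8
```

>>> {"fn": "move_arm", "kwargs": {
  "increments": [
    {"xyz": [0,0,-20],"roll": 0,"grip": 0},
    {"xyz": [0,0,-10],"roll": 0,"grip": 0},
    {"xyz": [0,0,0],"roll": 0,"grip": 0}
  ]
}}

```text
time_s: 3.65
position: [0.5801, -0.1743, 0.2565]
tcp_rot: [[0.951, 0.31, 0.006], [0.31, -0.951, -0.003], [0.005, 0.005, -1.0]]
force: [0.9, -0.0, -0.6]
opening: 0.198
grasp_force: 29.8
```

Run:
```python
from h import *
go(.5424,.102,.25)
save("side","side1")
```

```text
t 3.65 pos [ 0.5801 -0.1743  0.2565] yaw 18.04 zz -1.0 F [ 0.9 -0.  -0.6] op mm 17.3 gf 29.83740712435138 tool mm [  49.7 -274.5    5.3] n 7 [  7.1 -39.2   0.8]
```

View pics/side1.png

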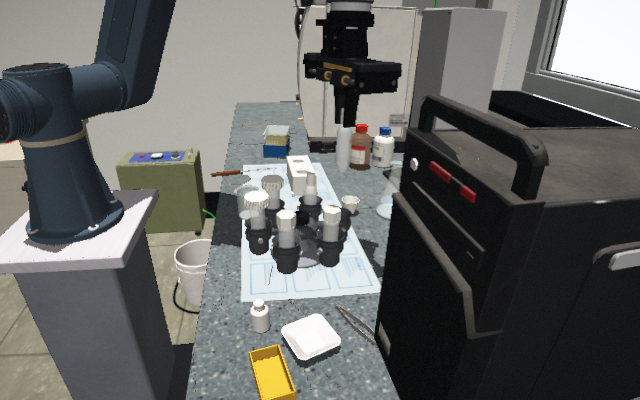

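The tube hangs upright in the gripper at (343,150). I'm going to the rack hole now.

>>> {"fn": "move_arm", "kwargs": {
  "increments": [
    {"xyz": [3,-17,0],"roll": 0,"grip": 0},
    {"xyz": [5.5,-30,0],"roll": 0,"grip": 0},
    {"xyz": [7,-38,0],"roll": 0,"grip": 0},
    {"xyz": [7,-38,0],"roll": 0,"grip": 0},
    {"xyz": [7,-38,0],"roll": 0,"grip": 0}
  ]
}}

```text
time_s: 4.12
position: [0.5544, -0.009, 0.2504]
tcp_rot: [[0.951, 0.309, -0.005], [0.309, -0.951, 0.002], [-0.004, -0.003, -1.0]]
force: [0.6, -0.2, -0.5]
opening: 0.197
grasp_force: 29.8
```

>>> {"fn": "move_arm", "kwargs": {
  "increments": [
    {"xyz": [7,-38,0],"roll": 0,"grip": 0},
    {"xyz": [6,-34,0],"roll": 0,"grip": 0},
    {"xyz": [4,-24,0],"roll": 0,"grip": 0},
    {"xyz": [2.2,-12,0],"roll": 0,"grip": 0},
    {"xyz": [1,-5.5,0],"roll": 0,"grip": 0}
  ]
}}

```text
time_s: 4.53
position: [0.5389, 0.105, 0.2512]
tcp_rot: [[0.95, 0.313, -0.004], [0.313, -0.95, 0.0], [-0.004, -0.001, -1.0]]
force: [-0.3, -0.4, -0.5]
opening: 0.193
grasp_force: 29.8
```

>>> {"fn": "move_arm", "kwargs": {
  "increments": [
    {"xyz": [0,0,10],"roll": 0,"grip": 0},
    {"xyz": [0,0,15],"roll": 0,"grip": 0},
    {"xyz": [0,0,15],"roll": 0,"grip": 0},
    {"xyz": [0,0,10],"roll": 0,"grip": 0},
    {"xyz": [0,0,5],"roll": 0,"grip": 0}
  ]
}}

```text
time_s: 4.95
position: [0.5399, 0.1013, 0.1953]
tcp_rot: [[0.951, 0.308, -0.004], [0.308, -0.951, -0.0], [-0.004, -0.001, -1.0]]
force: [0.1, -0.1, -1.7]
opening: 0.195
grasp_force: 29.8
```

>>> {"fn": "move_arm", "kwargs": {
  "increments": [
    {"xyz": [0,0,0],"roll": 0,"grip": 0},
    {"xyz": [0,0,0],"roll": 0,"grip": 0},
    {"xyz": [0,0,0],"roll": 0,"grip": 0},
    {"xyz": [0,0,0],"roll": 0,"grip": 0}
  ]
}}

```text
time_s: 5.28
position: [0.5416, 0.1025, 0.1985]
tcp_rot: [[0.951, 0.309, 0.002], [0.309, -0.951, -0.0], [0.002, 0.001, -1.0]]
force: [-0.6, 0.1, -0.7]
opening: 0.196
grasp_force: 29.8
```

Run:
```python
from h import *
go(.5424,.102,.098)
save("side","side2")
p,d=save("top","top3")
C=cloud("top",d,np.ones(d.shape,bool))
for k,e in dict(E=(.5484,-.2457),F=(.469,-.2554)).items():
    m=(np.hypot(*(C[:,:2]-e).T)<.022)&(abs(C[:,2]-.130)<.006);q=C[m,:2]-C[m,:2].mean(0)
    if len(q)<9: print(k,"hidden");continue
    z=((q[:,0]+1j*q[:,1])**6).mean();print(k,m.sum(),"flat normal",np.degrees(np.angle(z))/6+30)
    for a in range(0,60,5):
        n=np.array([np.cos(np.radians(a)),np.sin(np.radians(a))]);print(a,(np.ptp(q@n)*1e3).round(1),end="; ")
```

```text
t 5.28 pos [0.5416 0.1025 0.1985] yaw 18.02 zz -1.0 F [-0.6  0.1 -0.7] op mm 17.1 gf 29.839494707073825 tool mm [  0.4   0.7 100.5] n 3 [ 0.1  0.2 33.5]
E 179 flat normal 0.4579983291751226
0 28.9; 5 29.3; 10 30.2; 15 30.8; 20 31.2; 25 31.3; 30 31.2; 35 31.3; 40 31.1; 45 30.9; 50 30.5; 55 29.9; F 182 flat normal 21.554298563543284
0 30.7; 5 30.3; 10 30.0; 15 29.4; 20 28.7; 25 29.0; 30 29.5; 35 30.2; 40 31.0; 45 31.7; 50 32.2; 55 32.4;
```

>>> {"fn": "move_arm", "kwargs": {
  "increments": [
    {"xyz": [0.4,0.7,15],"roll": 0,"grip": 0},
    {"xyz": [0,0,20],"roll": 0,"grip": 0},
    {"xyz": [0,0,20],"roll": 0,"grip": 0},
    {"xyz": [0,0,15],"roll": 0,"grip": 0},
    {"xyz": [0,0,12],"roll": 0,"grip": 0}
  ]
}}

```text
time_s: 5.8
position: [0.5412, 0.1023, 0.1149]
tcp_rot: [[0.951, 0.31, -0.001], [0.31, -0.951, -0.0], [-0.001, -0.0, -1.0]]
force: [-1.1, 0.5, -0.4]
opening: 0.194
grasp_force: 29.8
```

>>> {"fn": "move_arm", "kwargs": {
  "increments": [
    {"xyz": [0,0,10],"roll": 0,"grip": 0},
    {"xyz": [0,0,6],"roll": 0,"grip": 0},
    {"xyz": [0,0,3],"roll": 0,"grip": 0},
    {"xyz": [0,0,0],"roll": 0,"grip": 0},
    {"xyz": [0,0,0],"roll": 0,"grip": 0}
  ]
}}

```text
time_s: 6.22
position: [0.5423, 0.1023, 0.0976]
tcp_rot: [[0.951, 0.31, 0.002], [0.31, -0.951, -0.0], [0.002, 0.001, -1.0]]
force: [-0.5, 0.5, 2.0]
opening: 0.192
grasp_force: 29.9
```

Run:
```python
from h import *
go(.5424,.102,.096)
save("side","side3")
```

```text
t 6.22 pos [0.5423 0.1023 0.0976] yaw 18.05 zz -1.0 F [-0.5  0.5  2. ] op mm 16.7 gf 29.852072864676895 tool mm [-0.   0.3  1.6] n 1 [-0.   0.3  1.6]
```

View pics/side3.png

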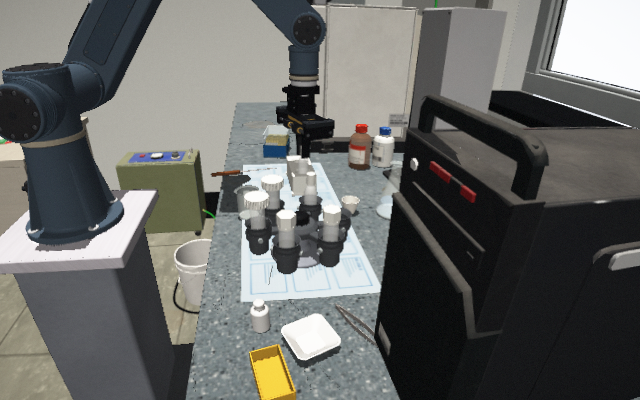

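The tube sits in the rack hole at (297,165), bearing slightly (2 N). I'm releasing it and going above B.

>>> {"fn": "move_arm", "kwargs": {
  "increments": [
    {"xyz": [0,0,0],"roll": 0,"grip": 46},
    {"xyz": [0,0,0],"roll": 0,"grip": 46},
    {"xyz": [0,0,0],"roll": 0,"grip": 46},
    {"xyz": [0,0,0],"roll": 0,"grip": 46},
    {"xyz": [0,0,-15],"roll": 0,"grip": 46}
  ]
}}

```text
time_s: 6.68
position: [0.5394, 0.1021, 0.1097]
tcp_rot: [[0.951, 0.309, -0.006], [0.309, -0.951, 0.0], [-0.006, -0.002, -1.0]]
force: [0.4, 1.2, 0.8]
opening: 0.439
grasp_force: 0.0
```

>>> {"fn": "move_arm", "kwargs": {
  "increments": [
    {"xyz": [0,0,-25],"roll": 0,"grip": 46},
    {"xyz": [0,0,-30],"roll": 0,"grip": 46},
    {"xyz": [0,0,-30],"roll": 0,"grip": 46},
    {"xyz": [0,0,-20],"roll": 0,"grip": 46},
    {"xyz": [0,0,-5],"roll": 0,"grip": 70}
  ]
}}

```text
time_s: 7.1
position: [0.5438, 0.1023, 0.2256]
tcp_rot: [[0.951, 0.31, 0.008], [0.31, -0.951, -0.0], [0.007, 0.002, -1.0]]
force: [0.0, 0.3, -0.2]
opening: 0.484
grasp_force: 0.0
```

>>> {"fn": "move_arm", "kwargs": {
  "increments": [
    {"xyz": [-12,14,0],"roll": 0,"grip": 70},
    {"xyz": [-22,26,0],"roll": 0,"grip": 70},
    {"xyz": [-26,31,0],"roll": 0,"grip": 70},
    {"xyz": [-26,31,0],"roll": 0,"grip": 70},
    {"xyz": [-26,31,0],"roll": 0,"grip": 70}
  ]
}}

```text
time_s: 7.52
position: [0.4746, -0.0598, 0.2207]
tcp_rot: [[0.95, 0.311, -0.002], [0.311, -0.95, 0.001], [-0.001, -0.001, -1.0]]
force: [0.6, -0.5, 0.2]
opening: 0.689
grasp_force: 0.0
```

>>> {"fn": "move_arm", "kwargs": {
  "increments": [
    {"xyz": [-22,26,0],"roll": 0,"grip": 70},
    {"xyz": [-13,15,0],"roll": 0,"grip": 70},
    {"xyz": [-6.9,7.2,0],"roll": 0,"grip": 70},
    {"xyz": [0,0,0],"roll": 0,"grip": 70},
    {"xyz": [0,0,0],"roll": 0,"grip": 70}
  ]
}}

```text
time_s: 7.93
position: [0.451, -0.1173, 0.2212]
tcp_rot: [[0.951, 0.309, -0.001], [0.309, -0.951, 0.001], [-0.0, -0.001, -1.0]]
force: [-0.5, -0.1, -0.2]
opening: 0.701
grasp_force: 0.0
```

Run:
```python
from h import *
go(.4523,-.1179,.106)
p,d=save("side","side4")
for o in bot.spot_in("slim_tube_1","side"): print(o["conf"],toworld("side",o["at"]).round(3))
```

```text
t 7.93 pos [ 0.451  -0.1173  0.2212] yaw 17.97 zz -1.0 F [-0.5 -0.1 -0.2] op mm 61.0 gf 0.0 tool mm [  1.1   1.1 115.2] n 3 [ 0.4  0.4 38.4]
0.77 [ 0.53  -0.117  0.102]
0.66 [0.525 0.082 0.041]
0.5 [0.546 0.1   0.085]
```

View pics/side4.png

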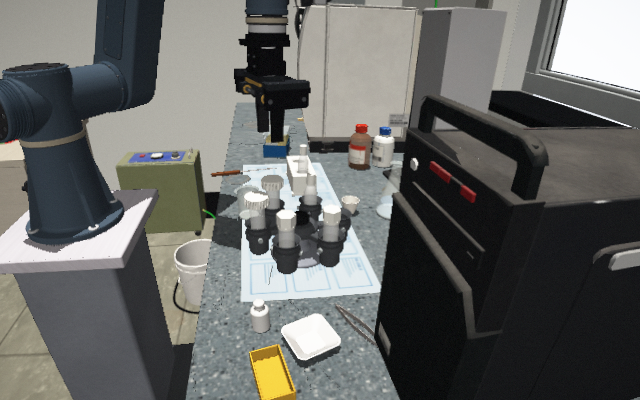

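The slim tube is parked upright at (303,153) and the gripper is above flat tube B.

>>> {"fn": "move_arm", "kwargs": {
  "increments": [
    {"xyz": [0.8,0.8,20],"roll": 0,"grip": 70},
    {"xyz": [0,0,30],"roll": 0,"grip": 70},
    {"xyz": [0,0,30],"roll": 0,"grip": 70},
    {"xyz": [0,0,22],"roll": 0,"grip": 70},
    {"xyz": [0,0,13],"roll": 0,"grip": 70}
  ]
}}

```text
time_s: 8.45
position: [0.4515, -0.1161, 0.1045]
tcp_rot: [[0.95, 0.312, -0.003], [0.312, -0.95, 0.002], [-0.002, -0.003, -1.0]]
force: [0.4, 0.4, -0.1]
opening: 0.705
grasp_force: 0.0
```

>>> {"fn": "move_arm", "kwargs": {
  "increments": [
    {"xyz": [0,0,0],"roll": 0,"grip": 70},
    {"xyz": [0,0,0],"roll": 0,"grip": 0},
    {"xyz": [0,0,0],"roll": 0,"grip": 0},
    {"xyz": [0,0,0],"roll": 0,"grip": 0},
    {"xyz": [0,0,0],"roll": 0,"grip": 0}
  ]
}}

```text
time_s: 8.87
position: [0.4531, -0.1184, 0.1078]
tcp_rot: [[0.951, 0.31, 0.002], [0.31, -0.951, -0.001], [0.002, 0.002, -1.0]]
force: [-0.9, 0.6, 0.9]
opening: 0.495
grasp_force: 30.0
```

>>> {"fn": "move_arm", "kwargs": {
  "increments": [
    {"xyz": [0,0,-10],"roll": 0,"grip": 0},
    {"xyz": [0,0,-20],"roll": 0,"grip": 0},
    {"xyz": [0,0,-25],"roll": 0,"grip": 0},
    {"xyz": [0,0,-30],"roll": 0,"grip": 0},
    {"xyz": [0,0,-30],"roll": 0,"grip": 0}
  ]
}}

```text
time_s: 9.28
position: [0.4518, -0.118, 0.2234]
tcp_rot: [[0.951, 0.309, -0.0], [0.309, -0.951, 0.0], [-0.0, -0.0, -1.0]]
force: [1.0, 0.2, -0.9]
opening: 0.494
grasp_force: 30.0
```

>>> {"fn": "move_arm", "kwargs": {
  "increments": [
    {"xyz": [0,0,-20],"roll": 0,"grip": 0},
    {"xyz": [0,0,-10],"roll": 0,"grip": 0},
    {"xyz": [0,0,0],"roll": 0,"grip": 0},
    {"xyz": [0,0,0],"roll": 0,"grip": 0}
  ]
}}

```text
time_s: 9.62
position: [0.4523, -0.1183, 0.2526]
tcp_rot: [[0.951, 0.31, 0.002], [0.31, -0.951, -0.001], [0.001, 0.002, -1.0]]
force: [0.1, -0.9, -0.6]
opening: 0.492
grasp_force: 30.0
```

Run:
```python
from h import *
go(.5798,-.1721,.25)
```

```text
t 9.62 pos [ 0.4523 -0.1183  0.2526] yaw 18.03 zz -1.0 F [ 0.1 -0.9 -0.6] op mm 42.8 gf 29.999875023067943 tool mm [104.6  90.7   2.8] n 4 [26.1 22.7  0.7]
```

>>> {"fn": "move_arm", "kwargs": {
  "increments": [
    {"xyz": [12,10.4,0],"roll": 0,"grip": 0},
    {"xyz": [22,19,0],"roll": 0,"grip": 0},
    {"xyz": [26,22.6,0],"roll": 0,"grip": 0},
    {"xyz": [22,19,0],"roll": 0,"grip": 0},
    {"xyz": [15,13,0],"roll": 0,"grip": 0}
  ]
}}

```text
time_s: 10.03
position: [0.5723, -0.1691, 0.25]
tcp_rot: [[0.951, 0.309, -0.001], [0.309, -0.951, 0.0], [-0.001, -0.001, -1.0]]
force: [-0.0, -0.8, -0.5]
opening: 0.497
grasp_force: 30.0
```

>>> {"fn": "move_arm", "kwargs": {
  "increments": [
    {"xyz": [7.6,6.7,0],"roll": 0,"grip": 0},
    {"xyz": [0,0,10],"roll": 0,"grip": 0},
    {"xyz": [0,0,20],"roll": 0,"grip": 0},
    {"xyz": [0,0,15],"roll": 0,"grip": 0},
    {"xyz": [0,0,10],"roll": 0,"grip": 0}
  ]
}}

```text
time_s: 10.45
position: [0.5768, -0.1706, 0.1931]
tcp_rot: [[0.951, 0.31, -0.006], [0.31, -0.951, 0.003], [-0.005, -0.005, -1.0]]
force: [-1.1, 0.2, -0.8]
opening: 0.492
grasp_force: 30.0
```

>>> {"fn": "move_arm", "kwargs": {
  "increments": [
    {"xyz": [0,0,0],"roll": 0,"grip": 0},
    {"xyz": [0,0,0],"roll": 0,"grip": 0},
    {"xyz": [0,0,0],"roll": 0,"grip": 0},
    {"xyz": [0,0,0],"roll": 0,"grip": 0}
  ]
}}

```text
time_s: 10.78
position: [0.5804, -0.1723, 0.1978]
tcp_rot: [[0.951, 0.31, 0.002], [0.31, -0.951, -0.001], [0.001, 0.001, -1.0]]
force: [0.7, -0.4, -1.0]
opening: 0.493
grasp_force: 30.0
```

Run:
```python
from h import *
go(.5798,-.1721,.107)
save("side","side5")
```

```text
t 10.78 pos [ 0.5804 -0.1723  0.1978] yaw 18.04 zz -1.0 F [ 0.7 -0.4 -1. ] op mm 42.9 gf 29.99995320027665 tool mm [-0.6 -0.5 90.8] n 3 [-0.2 -0.2 30.3]
```

View pics/side5.png

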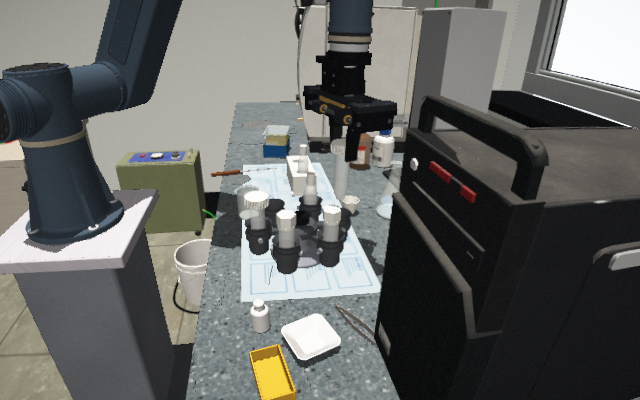

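The flat tube at (342,170) hangs upright over the empty cup D. I'm lowering it and releasing.

>>> {"fn": "move_arm", "kwargs": {
  "increments": [
    {"xyz": [-0.5,-0.4,12],"roll": 0,"grip": 0},
    {"xyz": [0,0,17],"roll": 0,"grip": 0},
    {"xyz": [0,0,17],"roll": 0,"grip": 0},
    {"xyz": [0,0,15],"roll": 0,"grip": 0},
    {"xyz": [0,0,12],"roll": 0,"grip": 0}
  ]
}}

```text
time_s: 11.25
position: [0.5793, -0.1719, 0.1235]
tcp_rot: [[0.951, 0.31, 0.001], [0.31, -0.951, -0.0], [0.0, 0.0, -1.0]]
force: [-0.1, -0.1, -0.6]
opening: 0.495
grasp_force: 30.0
```

>>> {"fn": "move_arm", "kwargs": {
  "increments": [
    {"xyz": [0,0,9],"roll": 0,"grip": 0},
    {"xyz": [0,0,6],"roll": 0,"grip": 0},
    {"xyz": [0,0,2.5],"roll": 0,"grip": 0},
    {"xyz": [0,0,0],"roll": 0,"grip": 0},
    {"xyz": [0,0,0],"roll": 0,"grip": 0}
  ]
}}

```text
time_s: 11.67
position: [0.5799, -0.1718, 0.1078]
tcp_rot: [[0.951, 0.309, 0.002], [0.31, -0.951, -0.0], [0.002, 0.001, -1.0]]
force: [-1.1, 1.8, 4.9]
opening: 0.496
grasp_force: 30.0
```

Run:
```python
from h import *
go(.5798,-.1721,.107)
```

```text
t 11.67 pos [ 0.5799 -0.1718  0.1078] yaw 18.03 zz -1.0 F [-1.1  1.8  4.9] op mm 43.2 gf 30.000916031311817 tool mm [-0.2  0.3  0.8] n 1 [-0.2  0.3  0.8]
```

>>> {"fn": "move_arm", "kwargs": {
  "increments": [
    {"xyz": [0,0,0],"roll": 0,"grip": 70},
    {"xyz": [0,0,0],"roll": 0,"grip": 70},
    {"xyz": [0,0,0],"roll": 0,"grip": 70},
    {"xyz": [0,0,-10],"roll": 0,"grip": 70},
    {"xyz": [0,0,-20],"roll": 0,"grip": 70}
  ]
}}

```text
time_s: 12.08
position: [0.5774, -0.1712, 0.1345]
tcp_rot: [[0.951, 0.309, -0.005], [0.309, -0.951, 0.003], [-0.004, -0.004, -1.0]]
force: [-1.1, 0.4, -0.6]
opening: 0.686
grasp_force: 0.0
```

>>> {"fn": "move_arm", "kwargs": {
  "increments": [
    {"xyz": [0,0,-30],"roll": 0,"grip": 70},
    {"xyz": [0,0,-30],"roll": 0,"grip": 60},
    {"xyz": [0,0,-20],"roll": 0,"grip": 58},
    {"xyz": [0,0,-7],"roll": 0,"grip": 58},
    {"xyz": [-15,5,0],"roll": 0,"grip": 58}
  ]
}}

```text
time_s: 12.5
position: [0.5693, -0.1812, 0.226]
tcp_rot: [[0.95, 0.312, 0.007], [0.312, -0.95, -0.003], [0.006, 0.005, -1.0]]
force: [-0.7, -0.3, -0.8]
opening: 0.589
grasp_force: 0.0
```

>>> {"fn": "move_arm", "kwargs": {
  "increments": [
    {"xyz": [-28,9.5,0],"roll": 0,"grip": 58},
    {"xyz": [-33,11.3,0],"roll": 0,"grip": 58},
    {"xyz": [-30,10.2,0],"roll": 0,"grip": 58},
    {"xyz": [-18,6.2,0],"roll": 0,"grip": 58},
    {"xyz": [-7.3,2.6,0],"roll": 0.06,"grip": 58}
  ]
}}

```text
time_s: 12.92
position: [0.4638, -0.256, 0.2214]
tcp_rot: [[0.969, 0.249, -0.005], [0.249, -0.969, 0.002], [-0.004, -0.004, -1.0]]
force: [0.7, 0.5, -0.0]
opening: 0.582
grasp_force: 0.0
```

>>> {"fn": "move_arm", "kwargs": {
  "increments": [
    {"xyz": [0,0,0],"roll": 0.12,"grip": 58},
    {"xyz": [0,0,0],"roll": 0.12,"grip": 58},
    {"xyz": [0,0,0],"roll": 0.12,"grip": 58},
    {"xyz": [0,0,0],"roll": 0.04,"grip": 58},
    {"xyz": [0,0,0],"roll": 0,"grip": 58}
  ]
}}

```text
time_s: 13.33
position: [0.4663, -0.2548, 0.2216]
tcp_rot: [[0.989, -0.146, -0.003], [-0.146, -0.989, 0.002], [-0.004, -0.002, -1.0]]
force: [1.2, -0.4, 0.7]
opening: 0.58
grasp_force: 0.0
```

Run:
```python
from h import *
go(.469,-.2554,.101)
save("side","side6")
p,d=save("top","top6")
C=cloud("top",d,np.ones(d.shape,bool))
e=(.5798,-.1721);m=(np.hypot(*(C[:,:2]-e).T)<.03)&(C[:,2]>.12)&(C[:,2]<.15);print("D",m.sum(),C[m].mean(0).round(4) if m.any() else "")
```

```text
t 13.33 pos [ 0.4663 -0.2548  0.2216] yaw -8.39 zz -1.0 F [ 1.2 -0.4  0.7] op mm 50.5 gf 0.0 tool mm [  3.2   0.4 120.5] n 4 [ 0.8  0.1 30.1]
D 379 [ 0.5774 -0.1705  0.1332]
```

View pics/side6.png

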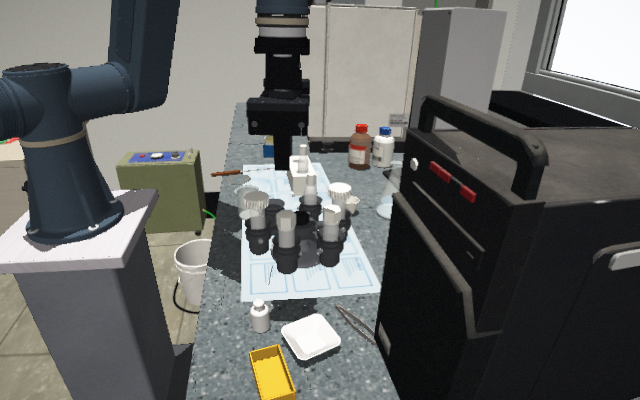

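The flat tube is seated in D at (340,190), cap top 133 mm. Next I grip the hex at F.

>>> {"fn": "move_arm", "kwargs": {
  "increments": [
    {"xyz": [2,0.4,20],"roll": 0,"grip": 58},
    {"xyz": [0,0,30],"roll": 0,"grip": 58},
    {"xyz": [0,0,30],"roll": 0,"grip": 58},
    {"xyz": [0,0,25],"roll": 0,"grip": 58},
    {"xyz": [0,0,15],"roll": 0,"grip": 58}
  ]
}}

```text
time_s: 13.85
position: [0.4682, -0.2546, 0.1002]
tcp_rot: [[0.99, -0.143, -0.004], [-0.143, -0.99, 0.003], [-0.005, -0.003, -1.0]]
force: [0.3, -0.8, -0.5]
opening: 0.578
grasp_force: 0.0
```

>>> {"fn": "move_arm", "kwargs": {
  "increments": [
    {"xyz": [0,0,0],"roll": 0,"grip": 58},
    {"xyz": [0,0,0],"roll": 0,"grip": 0},
    {"xyz": [0,0,0],"roll": 0,"grip": 0},
    {"xyz": [0,0,0],"roll": 0,"grip": 0},
    {"xyz": [0,0,0],"roll": 0,"grip": 0}
  ]
}}

```text
time_s: 14.27
position: [0.4709, -0.2564, 0.1046]
tcp_rot: [[0.99, -0.144, 0.002], [-0.144, -0.99, -0.002], [0.002, 0.001, -1.0]]
force: [-0.7, 0.5, 0.2]
opening: 0.36
grasp_force: 0.0
```

Run:
```python
from h import *
go(.469,-.2554,.101)
```

```text
t 14.27 pos [ 0.4709 -0.2564  0.1046] yaw -8.3 zz -1.0 F [-0.7  0.5  0.2] op mm 31.3 gf 0.0 tool mm [-2.  -0.7  3.6] n 1 [-2.  -0.7  3.6]
```

Not closed yet. I'm correcting 2 mm and closing on.

>>> {"fn": "move_arm", "kwargs": {
  "increments": [
    {"xyz": [-1.5,0,2],"roll": 0,"grip": 0},
    {"xyz": [0,0,0],"roll": 0,"grip": 0},
    {"xyz": [0,0,0],"roll": 0,"grip": 0},
    {"xyz": [0,0,0],"roll": 0,"grip": 0}
  ]
}}

```text
time_s: 14.6
position: [0.4707, -0.2567, 0.1043]
tcp_rot: [[0.989, -0.145, 0.005], [-0.145, -0.989, -0.003], [0.006, 0.003, -1.0]]
force: [0.6, 0.6, 11.9]
opening: 0.339
grasp_force: 30.0
```

Run:
```python
from h import *
go(.4523,-.1179,.25)
```

```text
t 14.6 pos [ 0.4707 -0.2567  0.1043] yaw -8.33 zz -1.0 F [ 0.6  0.6 11.9] op mm 29.5 gf 30.002579614247225 tool mm [ -37.4 -134.3 -146.3] n 6 [ -6.2 -22.4 -24.4]
```

>>> {"fn": "move_arm", "kwargs": {
  "increments": [
    {"xyz": [0,0,-10],"roll": 0,"grip": 0},
    {"xyz": [0,0,-20],"roll": 0,"grip": 0},
    {"xyz": [0,0,-30],"roll": 0,"grip": 0},
    {"xyz": [0,0,-30],"roll": 0,"grip": 0},
    {"xyz": [0,0,-30],"roll": 0,"grip": 0}
  ]
}}

```text
time_s: 15.02
position: [0.4682, -0.2553, 0.2231]
tcp_rot: [[0.99, -0.144, -0.0], [-0.144, -0.99, 0.0], [-0.0, 0.0, -1.0]]
force: [-0.3, -0.4, -1.0]
opening: 0.338
grasp_force: 30.0
```

>>> {"fn": "move_arm", "kwargs": {
  "increments": [
    {"xyz": [0,0,-20],"roll": 0,"grip": 0},
    {"xyz": [0,0,-8],"roll": 0,"grip": 0},
    {"xyz": [0,0,0],"roll": 0,"grip": 0},
    {"xyz": [-4,-14,0],"roll": 0,"grip": 0},
    {"xyz": [-7,-25,0],"roll": 0,"grip": 0}
  ]
}}

```text
time_s: 15.43
position: [0.4629, -0.2159, 0.2477]
tcp_rot: [[0.989, -0.148, -0.001], [-0.148, -0.989, 0.001], [-0.001, -0.0, -1.0]]
force: [0.9, 0.2, -0.9]
opening: 0.335
grasp_force: 30.0
```

>>> {"fn": "move_arm", "kwargs": {
  "increments": [
    {"xyz": [-9,-32,0],"roll": 0,"grip": 0},
    {"xyz": [-8,-28,0],"roll": 0,"grip": 0},
    {"xyz": [-5,-20,0],"roll": 0,"grip": 0},
    {"xyz": [-3,-11,0],"roll": 0,"grip": 0},
    {"xyz": [-1.4,-4.3,0],"roll": 0,"grip": 0}
  ]
}}

```text
time_s: 15.85
position: [0.4492, -0.1145, 0.2477]
tcp_rot: [[0.99, -0.142, -0.004], [-0.142, -0.99, 0.002], [-0.004, -0.002, -1.0]]
force: [0.1, -1.4, -0.7]
opening: 0.339
grasp_force: 30.0
```

>>> {"fn": "move_arm", "kwargs": {
  "increments": [
    {"xyz": [0,0,12],"roll": 0,"grip": 0},
    {"xyz": [0,0,20],"roll": 0,"grip": 0},
    {"xyz": [0,0,18],"roll": 0,"grip": 0},
    {"xyz": [0,0,8],"roll": 0,"grip": 0},
    {"xyz": [0,0,0],"roll": 0,"grip": 0}
  ]
}}

```text
time_s: 16.27
position: [0.4497, -0.1171, 0.1891]
tcp_rot: [[0.989, -0.145, -0.005], [-0.145, -0.989, 0.002], [-0.005, -0.002, -1.0]]
force: [-0.8, -0.3, -0.3]
opening: 0.338
grasp_force: 30.0
```

>>> {"fn": "move_arm", "kwargs": {
  "increments": [
    {"xyz": [0,0,0],"roll": 0,"grip": 0},
    {"xyz": [0,0,0],"roll": 0,"grip": 0},
    {"xyz": [0,0,0],"roll": 0,"grip": 0},
    {"xyz": [0,0,0],"roll": 0,"grip": 0}
  ]
}}

```text
time_s: 16.6
position: [0.4517, -0.1177, 0.1921]
tcp_rot: [[0.989, -0.145, 0.002], [-0.145, -0.989, -0.001], [0.002, 0.001, -1.0]]
force: [0.5, 0.8, -1.7]
opening: 0.333
grasp_force: 30.0
```

Run:
```python
from h import *
go(.4523,-.1179,.104)
save("side","side7")
```

```text
t 16.6 pos [ 0.4517 -0.1177  0.1921] yaw -8.33 zz -1.0 F [ 0.5  0.8 -1.7] op mm 29.0 gf 29.999844056187044 tool mm [ 0.5  0.  88.1] n 3 [ 0.2  0.  29.4]
```

View pics/side7.png

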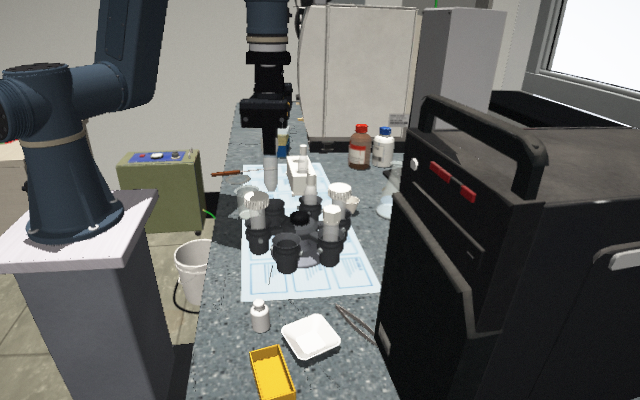

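The hex hangs upright at (271,172) over the empty cup B. I'm lowering it and checking the seat.

>>> {"fn": "move_arm", "kwargs": {
  "increments": [
    {"xyz": [0.4,0,12],"roll": 0,"grip": 0},
    {"xyz": [0,0,17],"roll": 0,"grip": 0},
    {"xyz": [0,0,17],"roll": 0,"grip": 0},
    {"xyz": [0,0,15],"roll": 0,"grip": 0},
    {"xyz": [0,0,12],"roll": 0,"grip": 0}
  ]
}}

```text
time_s: 17.07
position: [0.4517, -0.1175, 0.1178]
tcp_rot: [[0.989, -0.145, 0.001], [-0.145, -0.989, -0.0], [0.001, 0.0, -1.0]]
force: [-0.8, 0.4, -0.6]
opening: 0.334
grasp_force: 30.0
```

>>> {"fn": "move_arm", "kwargs": {
  "increments": [
    {"xyz": [0,0,8],"roll": 0,"grip": 0},
    {"xyz": [0,0,5],"roll": 0,"grip": 0},
    {"xyz": [0,0,2],"roll": 0,"grip": 0},
    {"xyz": [0,0,0],"roll": 0,"grip": 0},
    {"xyz": [0,0,0],"roll": 0,"grip": 0}
  ]
}}

```text
time_s: 17.48
position: [0.4524, -0.1177, 0.1044]
tcp_rot: [[0.989, -0.145, 0.002], [-0.145, -0.989, -0.001], [0.002, 0.001, -1.0]]
force: [0.2, 0.5, 4.7]
opening: 0.335
grasp_force: 30.0
```

Run:
```python
from h import *
go(.4523,-.1179,.104)
```

```text
t 17.48 pos [ 0.4524 -0.1177  0.1044] yaw -8.32 zz -1.0 F [0.2 0.5 4.7] op mm 29.1 gf 30.00084205612552 tool mm [-0.1  0.3  0.4] n 1 [-0.1  0.3  0.4]
```

>>> {"fn": "move_arm", "kwargs": {
  "increments": [
    {"xyz": [0,0,0],"roll": 0,"grip": 58},
    {"xyz": [0,0,0],"roll": 0,"grip": 58},
    {"xyz": [0,0,0],"roll": 0,"grip": 58},
    {"xyz": [0,0,-10],"roll": 0,"grip": 58},
    {"xyz": [0,0,-20],"roll": 0,"grip": 58}
  ]
}}

```text
time_s: 17.9
position: [0.4497, -0.1166, 0.1318]
tcp_rot: [[0.989, -0.145, -0.005], [-0.145, -0.989, 0.003], [-0.005, -0.002, -1.0]]
force: [1.0, -0.4, -0.2]
opening: 0.559
grasp_force: 0.0
```

>>> {"fn": "move_arm", "kwargs": {
  "increments": [
    {"xyz": [0,0,-30],"roll": 0,"grip": 58},
    {"xyz": [0,0,-30],"roll": 0,"grip": 50},
    {"xyz": [0,0,-20],"roll": 0,"grip": 46},
    {"xyz": [0,0,-9],"roll": 0,"grip": 46},
    {"xyz": [4,-16,0],"roll": 0,"grip": 46}
  ]
}}

```text
time_s: 18.32
position: [0.4588, -0.1042, 0.2242]
tcp_rot: [[0.989, -0.147, 0.004], [-0.147, -0.989, -0.003], [0.005, 0.003, -1.0]]
force: [0.3, -0.3, 0.1]
opening: 0.471
grasp_force: 0.0
```

>>> {"fn": "move_arm", "kwargs": {
  "increments": [
    {"xyz": [7,-28,0],"roll": 0,"grip": 46},
    {"xyz": [9,-37,0],"roll": 0,"grip": 46},
    {"xyz": [9,-37,0],"roll": 0,"grip": 46},
    {"xyz": [9,-37,0],"roll": 0,"grip": 46},
    {"xyz": [8,-33,0],"roll": 0,"grip": 46}
  ]
}}

```text
time_s: 18.73
position: [0.524, 0.064, 0.2212]
tcp_rot: [[0.989, -0.145, -0.002], [-0.145, -0.989, 0.0], [-0.002, -0.0, -1.0]]
force: [0.8, -0.4, -1.1]
opening: 0.456
grasp_force: 0.0
```

>>> {"fn": "move_arm", "kwargs": {
  "increments": [
    {"xyz": [6,-23,0],"roll": 0,"grip": 46},
    {"xyz": [3.5,-13,0],"roll": 0,"grip": 46},
    {"xyz": [1.6,-6.3,0],"roll": 0,"grip": 46},
    {"xyz": [0,0,0],"roll": 0,"grip": 46},
    {"xyz": [0,0,0],"roll": 0,"grip": 46}
  ]
}}

```text
time_s: 19.15
position: [0.5407, 0.1014, 0.2217]
tcp_rot: [[0.989, -0.145, -0.002], [-0.145, -0.989, -0.001], [-0.002, 0.001, -1.0]]
force: [-0.1, 0.0, 0.3]
opening: 0.461
grasp_force: 0.0
```

Run:
```python
from h import *
go(.5424,.102,.098)
p,d=save("top","top8")
C=cloud("top",d,np.ones(d.shape,bool))
e=(.4523,-.1179);m=(np.hypot(*(C[:,:2]-e).T)<.03)&(C[:,2]>.12)&(C[:,2]<.15);print("B",m.sum(),C[m].mean(0).round(4) if m.any() else "")
```

```text
t 19.15 pos [0.5407 0.1014 0.2217] yaw -8.33 zz -1.0 F [-0.1  0.   0.3] op mm 40.1 gf 0.0 tool mm [  1.8  -1.  123.7] n 4 [ 0.5 -0.2 30.9]
B 181 [ 0.4507 -0.1164  0.1296]
```

>>> {"fn": "move_arm", "kwargs": {
  "increments": [
    {"xyz": [1.2,-0.8,25],"roll": 0,"grip": 46},
    {"xyz": [0,0,33],"roll": 0,"grip": 46},
    {"xyz": [0,0,33],"roll": 0,"grip": 46},
    {"xyz": [0,0,22],"roll": 0,"grip": 46},
    {"xyz": [0,0,10],"roll": 0,"grip": 46}
  ]
}}

```text
time_s: 19.62
position: [0.54, 0.1012, 0.0964]
tcp_rot: [[0.989, -0.147, -0.006], [-0.147, -0.989, -0.0], [-0.006, 0.001, -1.0]]
force: [-1.3, -0.5, -0.2]
opening: 0.46
grasp_force: 0.0
```

>>> {"fn": "move_arm", "kwargs": {
  "increments": [
    {"xyz": [0,0,0],"roll": 0,"grip": 46},
    {"xyz": [0,0,0],"roll": 0,"grip": 0},
    {"xyz": [0,0,0],"roll": 0,"grip": 0},
    {"xyz": [0,0,0],"roll": 0,"grip": 0},
    {"xyz": [0,0,0],"roll": 0,"grip": 0}
  ]
}}

```text
time_s: 20.03
position: [0.5437, 0.1028, 0.1008]
tcp_rot: [[0.989, -0.145, 0.003], [-0.145, -0.989, -0.0], [0.003, -0.0, -1.0]]
force: [-0.1, -0.5, -0.2]
opening: 0.239
grasp_force: 0.0
```

>>> {"fn": "move_arm", "kwargs": {
  "increments": [
    {"xyz": [0,0,0],"roll": 0,"grip": 0},
    {"xyz": [0,0,0],"roll": 0,"grip": 0}
  ]
}}

```text
time_s: 20.2
position: [0.5437, 0.1031, 0.1006]
tcp_rot: [[0.989, -0.145, 0.003], [-0.145, -0.989, 0.0], [0.003, -0.001, -1.0]]
force: [-1.5, -0.1, 4.4]
opening: 0.196
grasp_force: 30.0
```

Run:
```python
from h import *
go(.5424,.102,.25)
```

```text
t 20.2 pos [0.5437 0.1031 0.1006] yaw -8.31 zz -1.0 F [-1.5 -0.1  4.4] op mm 17.1 gf 30.00086612355517 tool mm [  -0.6    1.2 -149.4] n 4 [ -0.2   0.3 -37.4]
```

>>> {"fn": "move_arm", "kwargs": {
  "increments": [
    {"xyz": [0,0,-10],"roll": 0,"grip": 0},
    {"xyz": [0,0,-20],"roll": 0,"grip": 0},
    {"xyz": [0,0,-30],"roll": 0,"grip": 0},
    {"xyz": [0,0,-35],"roll": 0,"grip": 0},
    {"xyz": [0,0,-35],"roll": 0,"grip": 0}
  ]
}}

```text
time_s: 20.62
position: [0.5415, 0.1029, 0.2305]
tcp_rot: [[0.989, -0.145, -0.002], [-0.145, -0.99, -0.0], [-0.002, 0.0, -1.0]]
force: [0.8, -0.3, -0.6]
opening: 0.203
grasp_force: 30.0
```

>>> {"fn": "move_arm", "kwargs": {
  "increments": [
    {"xyz": [0,0,-20],"roll": 0,"grip": 0},
    {"xyz": [0,0,-8],"roll": 0,"grip": 0},
    {"xyz": [-0.9,15,0],"roll": 0,"grip": 0},
    {"xyz": [-1.6,27,0],"roll": 0,"grip": 0},
    {"xyz": [-2.2,37,0],"roll": 0,"grip": 0}
  ]
}}

```text
time_s: 21.03
position: [0.5257, 0.0265, 0.2567]
tcp_rot: [[0.99, -0.141, -0.001], [-0.141, -0.99, 0.001], [-0.001, -0.001, -1.0]]
force: [1.5, -0.6, -0.5]
opening: 0.194
grasp_force: 30.0
```

>>> {"fn": "move_arm", "kwargs": {
  "increments": [
    {"xyz": [-2.2,38,0],"roll": 0,"grip": 0},
    {"xyz": [-2.3,38,0],"roll": 0,"grip": 0},
    {"xyz": [-2.3,38,0],"roll": 0,"grip": 0},
    {"xyz": [-2.3,38,0],"roll": 0,"grip": 0},
    {"xyz": [-2.3,38,0],"roll": 0,"grip": 0}
  ]
}}

```text
time_s: 21.45
position: [0.4862, -0.162, 0.2563]
tcp_rot: [[0.99, -0.144, -0.002], [-0.144, -0.99, 0.001], [-0.002, -0.001, -1.0]]
force: [0.8, 0.4, -0.9]
opening: 0.192
grasp_force: 30.0
```

>>> {"fn": "move_arm", "kwargs": {
  "increments": [
    {"xyz": [-2.1,36,0],"roll": 0,"grip": 0},
    {"xyz": [-1.7,29,0],"roll": 0,"grip": 0},
    {"xyz": [-1.1,18,0],"roll": 0,"grip": 0},
    {"xyz": [-0.6,9,0],"roll": 0,"grip": 0},
    {"xyz": [-0.2,4.4,0],"roll": 0,"grip": 0}
  ]
}}

```text
time_s: 21.87
position: [0.4673, -0.2563, 0.2563]
tcp_rot: [[0.989, -0.147, -0.002], [-0.147, -0.989, 0.001], [-0.002, -0.001, -1.0]]
force: [1.2, -0.3, -0.5]
opening: 0.195
grasp_force: 30.0
```

>>> {"fn": "move_arm", "kwargs": {
  "increments": [
    {"xyz": [0,0,12],"roll": 0,"grip": 0},
    {"xyz": [0,0,18],"roll": 0,"grip": 0},
    {"xyz": [0,0,16],"roll": 0,"grip": 0},
    {"xyz": [0,0,10],"roll": 0,"grip": 0},
    {"xyz": [0,0,0],"roll": 0,"grip": 0}
  ]
}}

```text
time_s: 22.28
position: [0.4668, -0.253, 0.1988]
tcp_rot: [[0.99, -0.143, -0.005], [-0.143, -0.99, 0.004], [-0.005, -0.004, -1.0]]
force: [0.1, -0.2, -1.0]
opening: 0.193
grasp_force: 30.0
```

>>> {"fn": "move_arm", "kwargs": {
  "increments": [
    {"xyz": [0,0,0],"roll": 0,"grip": 0},
    {"xyz": [0,0,0],"roll": 0,"grip": 0},
    {"xyz": [0,0,0],"roll": 0,"grip": 0},
    {"xyz": [0,0,0],"roll": 0,"grip": 0}
  ]
}}

```text
time_s: 22.62
position: [0.4687, -0.2558, 0.2022]
tcp_rot: [[0.99, -0.144, 0.001], [-0.144, -0.99, -0.001], [0.002, 0.001, -1.0]]
force: [-0.5, -0.3, -0.0]
opening: 0.197
grasp_force: 30.0
```

Run:
```python
from h import *
go(.469,-.2554,.1126)
save("side","side9")
```

```text
t 22.62 pos [ 0.4687 -0.2558  0.2022] yaw -8.31 zz -1.0 F [-0.5 -0.3 -0. ] op mm 17.2 gf 29.99983166801016 tool mm [ 0.1 -0.5 89.6] n 3 [ 0.  -0.2 29.9]
```

View pics/side9.png

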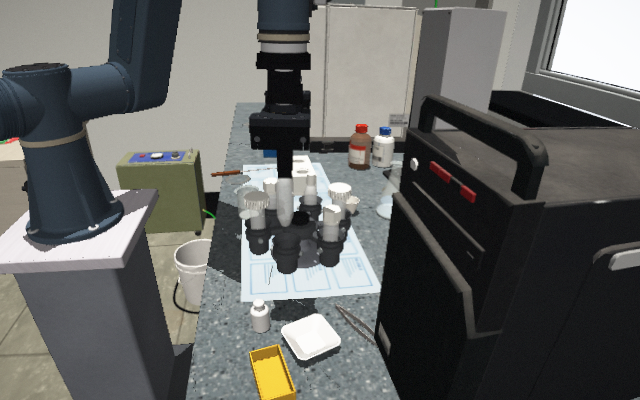

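The slim tube hangs upright at (286,200) over the empty cup F at (287,245). I'm lowering it.

>>> {"fn": "move_arm", "kwargs": {
  "increments": [
    {"xyz": [0,-0.4,12],"roll": 0,"grip": 0},
    {"xyz": [0,0,17],"roll": 0,"grip": 0},
    {"xyz": [0,0,17],"roll": 0,"grip": 0},
    {"xyz": [0,0,15],"roll": 0,"grip": 0},
    {"xyz": [0,0,12],"roll": 0,"grip": 0}
  ]
}}

```text
time_s: 23.08
position: [0.4682, -0.2552, 0.1277]
tcp_rot: [[0.989, -0.145, -0.0], [-0.145, -0.989, 0.0], [-0.0, -0.0, -1.0]]
force: [-0.1, -0.7, -0.5]
opening: 0.196
grasp_force: 30.0
```

>>> {"fn": "move_arm", "kwargs": {
  "increments": [
    {"xyz": [0,0,9],"roll": 0,"grip": 0},
    {"xyz": [0,0,5.5],"roll": 0,"grip": 0},
    {"xyz": [0,0,2],"roll": 0,"grip": 0},
    {"xyz": [0,0,0],"roll": 0,"grip": 0},
    {"xyz": [0,0,0],"roll": 0,"grip": 0}
  ]
}}

```text
time_s: 23.5
position: [0.4687, -0.2554, 0.1126]
tcp_rot: [[0.989, -0.145, 0.001], [-0.145, -0.989, -0.001], [0.001, 0.001, -1.0]]
force: [0.2, 0.5, 3.2]
opening: 0.2
grasp_force: 30.0
```

Run:
```python
from h import *
go(.469,-.2554,.1126)
```

```text
t 23.5 pos [ 0.4687 -0.2554  0.1126] yaw -8.32 zz -1.0 F [0.2 0.5 3.2] op mm 17.4 gf 30.000432110682596 tool mm [ 0.3 -0.  -0. ] n 1 [ 0.3 -0.  -0. ]
```

Seated. I'm releasing, rising and moving off to -y (start side), at z ≈ 0.24.

>>> {"fn": "move_arm", "kwargs": {
  "increments": [
    {"xyz": [0,0,0],"roll": 0,"grip": 46},
    {"xyz": [0,0,0],"roll": 0,"grip": 46},
    {"xyz": [0,0,0],"roll": 0,"grip": 46},
    {"xyz": [0,0,-10],"roll": 0,"grip": 46},
    {"xyz": [0,0,-20],"roll": 0,"grip": 46}
  ]
}}

```text
time_s: 23.92
position: [0.4668, -0.254, 0.1405]
tcp_rot: [[0.989, -0.145, -0.004], [-0.145, -0.989, 0.004], [-0.005, -0.003, -1.0]]
force: [0.2, -0.2, 0.4]
opening: 0.432
grasp_force: 0.0
```

>>> {"fn": "move_arm", "kwargs": {
  "increments": [
    {"xyz": [0,0,-30],"roll": 0,"grip": 46},
    {"xyz": [0,0,-30],"roll": 0,"grip": 46},
    {"xyz": [0,0,-25],"roll": 0,"grip": 46},
    {"xyz": [0,0,-10],"roll": 0,"grip": 46},
    {"xyz": [-10,15,0],"roll": 0,"grip": 46}
  ]
}}

```text
time_s: 24.33
position: [0.4588, -0.2683, 0.2402]
tcp_rot: [[0.99, -0.142, 0.007], [-0.142, -0.99, -0.004], [0.007, 0.003, -1.0]]
force: [-0.1, -0.1, 0.5]
opening: 0.462
grasp_force: 0.0
```

>>> {"fn": "move_arm", "kwargs": {
  "increments": [
    {"xyz": [-20,30,0],"roll": 0,"grip": 46},
    {"xyz": [-20,33,0],"roll": 0,"grip": 46},
    {"xyz": [-20,30,0],"roll": 0,"grip": 46},
    {"xyz": [-10,15,0],"roll": 0,"grip": 46},
    {"xyz": [0,0,0],"roll": 0,"grip": 46}
  ]
}}

```text
time_s: 24.75
position: [0.3689, -0.3681, 0.2364]
tcp_rot: [[0.989, -0.149, -0.001], [-0.149, -0.989, -0.001], [-0.001, 0.001, -1.0]]
force: [-0.5, 0.3, -0.4]
opening: 0.457
grasp_force: 0.0
```

>>> {"fn": "move_arm", "kwargs": {
  "increments": [
    {"xyz": [0,0,0],"roll": 0,"grip": 46},
    {"xyz": [0,0,0],"roll": 0,"grip": 46},
    {"xyz": [0,0,0],"roll": 0,"grip": 46}
  ]
}}

```text
time_s: 25.0
position: [0.3718, -0.3641, 0.2365]
tcp_rot: [[0.99, -0.143, -0.0], [-0.143, -0.99, 0.001], [-0.0, -0.001, -1.0]]
force: [0.7, 0.5, 0.4]
opening: 0.463
grasp_force: 0.0
```

Run:
```python
from h import *
p,d=save("top","top9")
C=cloud("top",d,np.ones(d.shape,bool))
cups=dict(A=(.4209,-.1915),B=(.4523,-.1179),C=(.5317,-.1082),D=(.5798,-.1721),E=(.5484,-.2457),F=(.469,-.2554))
for k,e in cups.items():
    m=(np.hypot(*(C[:,:2]-e).T)<.03)&(C[:,2]>.122)&(C[:,2]<.15);q=C[m];print(k,m.sum(),q.mean(0).round(4) if len(q) else "",np.ptp(q,axis=0).round(3) if len(q) else "")
s=bot.read_state();print(s["time_s"],s["position"])
cv2.imwrite("pics/crop9.png",cv2.resize(p[150:300,200:460],None,fx=3,fy=3,interpolation=cv2.INTER_CUBIC)[:,:,::-1])
```

```text
A 394 [ 0.4213 -0.191   0.1335] [0.043 0.045 0.016]
B 181 [ 0.4505 -0.1167  0.1296] [0.032 0.029 0.01 ]
C 63 [ 0.5313 -0.108   0.1376] [0.016 0.016 0.012]
D 372 [ 0.5775 -0.1707  0.1335] [0.044 0.043 0.017]
E 186 [ 0.5484 -0.2456  0.1296] [0.029 0.032 0.011]
F 75 [ 0.4668 -0.2542  0.1362] [0.016 0.017 0.018]
25.05 [ 0.37192254 -0.36408684  0.23657746]
```

View pics/crop9.png

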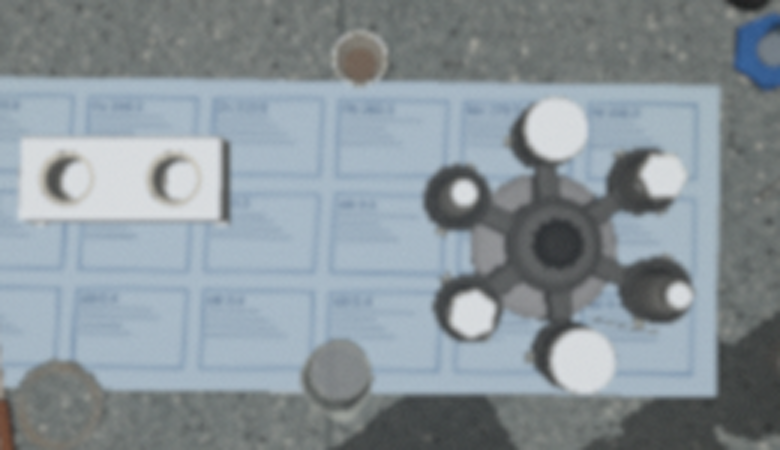

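The crop shows the twins opposite each other: flats at (555,130) and (580,358), slims at (463,193) and (678,295), hexes at (472,313) and (662,175). All caps are at seated height. The flask and beaker have not moved, and the rack is empty.

```bash
python3 -c "
from rig import bot
print(bot.hand_in())"
```

```text
the job is handed in; nothing more can be done
None
```

The rotor is rebalanced and handed in at about 25 s: in the last overhead view all six tubes sit upright and fully down with each cap kind straight across from its twin, and the beaker and flask look undisturbed, but the hand-in call returned no verdict.

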